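# Set the length stop one hole farther out and bring the blank up to it

### The job

Set the length stop one hole farther out: hold its black thumb pad down to free the inner tube, slide the tube out of the parking slot, let the pad up and keep sliding gently until the domed steel button pops up through the next hole (not the one beyond), without forcing the tube against the button. Then gently push the wooden blank along its channel until its end is flush against the stop plate. Leave the stop locked and the other things where they are.

Things in the scene. Friction and masses are not known exactly. Their poses are not given: they have to be found in the camera images.
- jig: Length-stop jig, screwed down: plywood base 400 x 110 x 12 mm (local x -200..200, y -81.5..28.5, top at z = 12). Origin under the base, on the tubes' axis; local x runs along the tubes in the direction the inner tube slides out, z up. The outer tube is 34 mm wide, local x -132..40, top at z = 44.
- tube_mouth (a point): Mouth of the outer tube, at its top edge. The steel strip on top of the tube has a long parking slot, a square hole, and another 28 mm farther on. Set screws let it sit up to 12 mm either way: the slot's end stops the button at joint bar = 5 to 29 mm, the next hole is at 44 to 68, the one beyond at 72 to 96; the exact place is found by feel. At bar = 34 to 38 mm the button is under solid strip.
- channel_mid (a point): Middle of the floor of the open channel (12 mm above the bench) beside the tubes on the jig's -y side. It runs along jig x the whole length of the base, 49.5 mm wide between two aluminium lips whose tops are 22 mm above the bench (4 and 5 mm thick).
- bar (a joint): How far the inner tube is slid out, m; starts at 0 to 0.004 with the button up in the slot; goes along jig +x to 0.1. About 1.5 N slides it, 2 to 3 N with the button rubbing under the strip; with the button up in a hole it stops dead (about 1 mm play each way), which is felt as a sharp rise of force. More than 15 N against the button (or blank) damages it.
- pad_top (a point): Centre of the ridged top of the black thumb pad (42 mm along jig x by 19 mm) as it is when up, 53 mm above the bench; moves along with the inner tube. The stop plate's upright is 29 mm farther along jig +x. Pad and button are one sprung part: 7.5 mm down brings the button just under the strip, 10.5 mm bottoms; 3.5 N starts it, 7 N is full. Let go, the button springs up under any opening.
- plate_face (a point): Point on the inner face (the one that looks to jig -x, towards the pad) of the stop plate's upright, on the tubes' axis, 65 mm above the bench; the upright is 26 mm wide, 12 mm thick, top at 76 mm. Pushing here towards jig +x slides the tube out.
- stop_face (a point): Centre of the same face of the stop plate where it reaches over the channel, 23 mm above the bench; the blank's end comes to rest here. The plate covers the channel width from 12.5 to 54.5 mm above the bench.
- blank_center (a point): Centre of the wooden blank, 45 x 120 x 22 mm (its own y is the 120 mm length, its z up), lying lengthwise in the channel with about 2 mm play each side, its underside 12 mm and top 34 mm above the bench. About 0.2 kg.
- tape_measure_center (a point): Yellow tape measure, 37 x 82 x 65 mm, standing on the bench behind the jig; bystander. Half-way up.
- short_offcut_center (a point): Short wooden offcut 40 x 85 x 30 mm on the bench behind the jig (not the blank); bystander. Centre.
- pencil_center (a point): Red pencil, 163 mm long, on the bench in front of the jig; bystander. Centre.
Not all that is in view belongs to the job. What is shaped like the part that bears blank_center but pink or white is not meant.

How it is judged:
By the outcome, as a careful person would: the job done as asked, in the order asked, and still so for the second after the job is handed in, with the robot touching nothing.
It also fails if it takes over 51 s, if anything falls off the work surface, if the arm or the gripper's body presses on something with over 40 N, if the wrist force passes 120 N, or if a joint passes its speed limit or range.

### The arm

A 6-joint arm with a two-finger parallel gripper is mounted at the origin on the work surface; the furniture and walls round the work are solid. World frame = base frame: x ahead of the robot, y to its left, z up, the work surface at z = 0. Lengths are in m, angles in rad, forces in N, time in s.
With the tool pointing down it reaches from about 0.35 to 0.775 m from the base axis. Payload 7.3 kg.
Tool frame: the origin (TCP) lies midway between the tips of the shut fingers; the grasp point (between the pads) lies 19 mm behind it (robot.tcp_to_grasp is the distance from the TCP to the grasp point, in m); x points along the fingers, z is the direction in which the jaws open and shut, and the axes are right-handed (so a half turn about x gives the same grasp; the last joint's range is limited). The gripper opens to 92 mm and grips with 3 to 60 N. Pads are 19 mm wide; open, the fingers measure 130 mm over their backs; the gripper's body (75 mm by 190 mm) begins 47 mm behind the grasp point.
Start: joints at [1.167, 0.342, 1.524, -0, 1.275, -0.146], TCP at [0.134, 0.508, 0.227] pointing down, gripper open.
Joint ranges: [-2.53, 2.53], [-0.77, 2.02], [0.04, 2.7], [-1, 4.14], [0.28, 2.66], [-3.11, 3.11]. Speed limits (rad/s): [2.57, 2.57, 3.14, 3.14, 3.14, 3.14].

### API

Orientations are given as [roll, pitch, yaw] about the fixed x, y, z axes, in that order (R = Rz(yaw) Ry(pitch) Rx(roll)).
In Python, from cell import robot gives the robot as it stands.
- The arm moves only by the tool move_arm, never from a script. Its argument "deltas" is a list of rows, each an object with "dp": the shift along the tool's x, y, z in m, a list of three; "turn": the turn, a rotation vector about the tool's x, y, z in degrees, a list of three. A call has 1 to 10 rows; each row is the pose to reach, as a shift and turn from the pose commanded when the call began, along the tool's axes at that moment; what a row does not reach only later rows make up. A row lasts 1/10 s, in which the tool goes at most 50 mm and 8.59 degrees, less where a joint would pass 70% of its speed; a pose out of reach is approached as far as the arm can. A call with a gripper value outside its range is refused whole. "hand" is the finger opening in m, from 0 to 0.0918, set as the call begins (left out, the last holds). The fingers move at their own pace and stop on an object; "squeeze" is the grip in N (left out, the last holds). Time passes only in rows, so rows that repeat a pose let the fingers close. It gives the time, the measured TCP pose, the force and the opening at its end, in the units of the state.
- robot.observe(): the state, without advancing time (a new reading comes with each control period).
- robot.read_camera(name): name is "side" or "top" or "wrist"; returns (picture, depth): 420x560x3 uint8, red, green, blue; 420x560 float32, m along the optical axis (not along the pixel's ray), 0 where there is no reading.
- robot.camera_info(name): a dict with "fx", "fy", "cx", "cy" (pixels), "R" (3x3) and "t" (3): a world point X has camera coordinates R X + t. Camera axes: x right, y down, z forward; pixel columns grow to the right and rows downward; lengths in m; the calibration is good to about 2 mm. A picture is of the moment at which its call begins: read the wrist's pose just before it. camera_info takes no time and is no camera call; for the wrist camera it gives the pose at the moment of the call.
- robot.hand_in(): hands the job in, once; it reports no verdict.
The state is a dict: "time": time; "qpos": joint angles; "qvel": joint speeds; "joint_efforts": joint torques, N m; "tool_pos": TCP position; "tool_rot": TCP orientation; "contact_force": force on the tool from outside, world axes, zero at the start; "torque": the same for the moment, N m; "opening": finger opening in m.
Only numpy, scipy, OpenCV 4.12 (cv2) and the standard library are available. Lean on these libraries where they do the work, as an engineer would, in place of code of your own. Each camera call takes 0.05 s, during which the arm holds its last target.

## Working session

There is one attempt and no reset: what is moved stays moved. The work goes in short steps, Python scripts to look and compute and a tool call to move; the robot and the scene stay as the last step left them, time stands still between calls to the robot, and variables do not carry over. Pictures are saved under pics/ and viewed, and the job is handed in when it is done.

Besides the shell and the picture viewer there is one more tool, called as name(argument=value, ...), one argument or row to a line, values as JSON. move_arm: Moves the arm, as the interface text tells. Its arguments: {"type":"object","properties":{"deltas":{"type":"array"},"hand":{"type":"number"},"squeeze":{"type":"number"}},"required":["deltas"]}

```bash
mkdir -p pics; ls; cat > h.py <<'E'
import numpy as np, cv2, pickle
from cell import robot
def snap(n,tag):
    info=robot.camera_info(n); p,d=robot.read_camera(n)
    cv2.imwrite(f'pics/{tag}.png',p[:,:,::-1]); pickle.dump((p,d,info),open(f'{tag}.pkl','wb'))
def P(tag,u,v,z=None):
    p,d,i=pickle.load(open(f'{tag}.pkl','rb')); R=np.array(i['R']);t=np.array(i['t'])
    r=np.array([(u-i['cx'])/i['fx'],(v-i['cy'])/i['fy'],1.])
    o=-R.T@t; w=R.T@r
    if z is None: return o+w*d[int(round(v)),int(round(u))]
    return o+w*(z-o[2])/w[2]
def pix(tag,X):
    p,d,i=pickle.load(open(f'{tag}.pkl','rb')); c=np.array(i['R'])@X+np.array(i['t'])
    return c[0]/c[2]*i['fx']+i['cx'],c[1]/c[2]*i['fy']+i['cy']
def crop(tag,u0,v0,u1,v1,s,out):
    p=cv2.imread(f'pics/{tag}.png')[v0:v1,u0:u1]; cv2.imwrite(f'pics/{out}.png',cv2.resize(p,None,fx=s,fy=s,interpolation=cv2.INTER_CUBIC))
E
python3 - <<'E'
from h import *
for n in('top','side','wrist'): snap(n,n+'0')
print(robot.observe())
E
```

```text
pics
{'time': 0.15, 'qpos': array([ 1.16696434e+00,  3.42549087e-01,  1.52480676e+00, -1.80607222e-06,
        1.27539060e+00, -1.45977515e-01]), 'qvel': array([-1.45684754e-04, -2.76592115e-03, -4.73993873e-03, -1.81890474e-05,
       -7.28038081e-04, -1.74905883e-03]), 'joint_efforts': array([ 1.70267023e-03, -4.31468868e+01, -2.44353193e+01,  7.18902424e-02,
        5.36411873e-02, -5.39168138e-05]), 'tool_pos': array([0.13372404, 0.5073662 , 0.22620846]), 'tool_rot': array([ 2.99711214,  1.56964253, -1.97313078]), 'contact_force': array([-0.66993167,  0.12594682,  0.70334173]), 'torque': array([ 0.02879336, -0.02317308,  0.02109869]), 'opening': 0.09195655621381231}
```

View pics/top0.png

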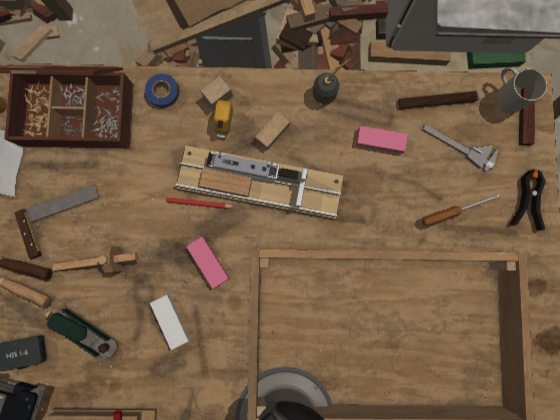

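View pics/side0.png

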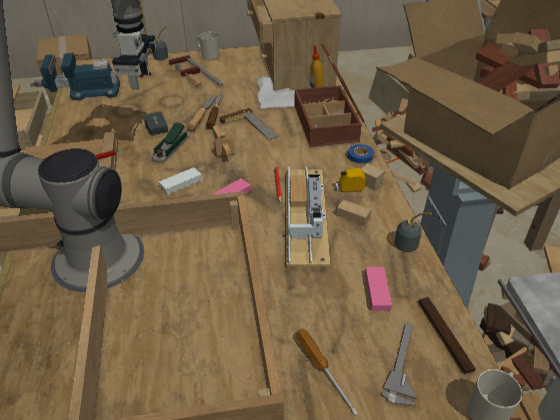

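View pics/wrist0.png

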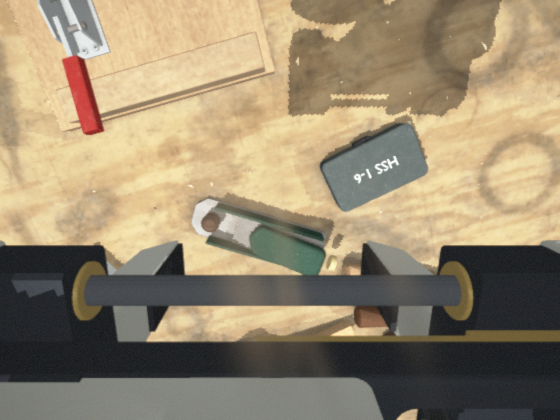

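```bash
python3 - <<'E'
from h import *
crop('top0',165,135,355,225,4.2,'topc'); crop('side0',260,140,370,280,4.2,'sidec')
for t,pts in (('top0',[(186,148),(342,178),(338,216),(177,190),(288,172),(302,175),(227,183),(223,118),(271,130),(199,203)]),):
    for p in pts: print(p,P(t,*p).round(4))
E
```

```text
(186, 148) [0.6425 0.2532 0.0116]
(342, 178) [ 0.5732 -0.1342  0.0094]
(338, 216) [ 0.4798 -0.1258 -0.003 ]
(177, 190) [ 0.5391  0.2744 -0.0016]
(288, 172) [5.773e-01 5.000e-04 5.140e-02]
(302, 175) [ 0.5658 -0.0317  0.0745]
(227, 183) [0.5516 0.1464 0.0356]
(223, 118) [0.7045 0.1573 0.059 ]
(271, 130) [0.686  0.043  0.0303]
(199, 203) [0.506  0.217  0.0081]
```

View pics/topc.png

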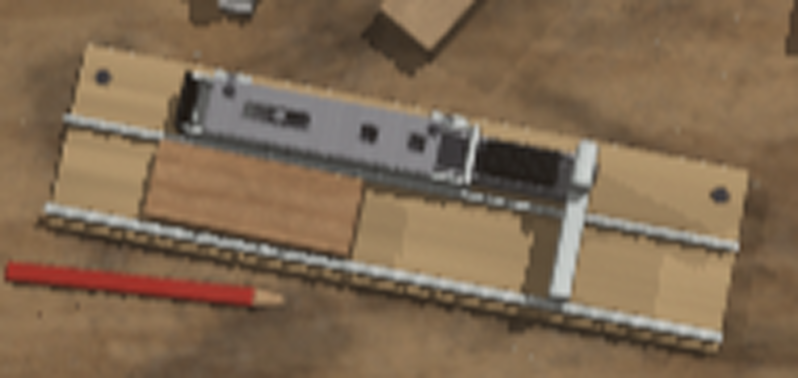

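View pics/sidec.png

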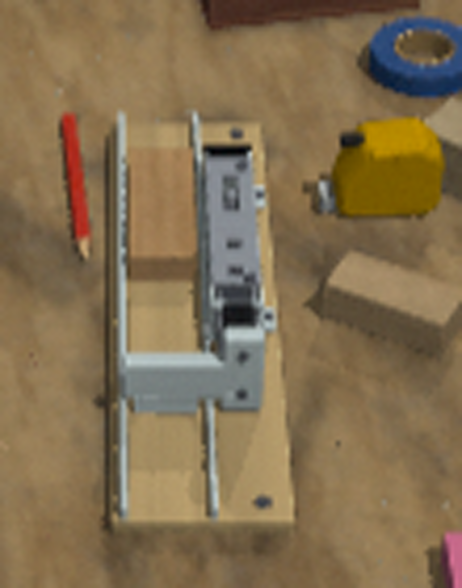

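```bash
cat >> h.py <<'E'
from scipy.spatial.transform import Rotation as Rot
def cp(u,v,z): return P('top0',165+u/4.2,135+v/4.2,z)
E
python3 - <<'E'
from h import *
for n,u,v,z in [('baseNWfar',88,44,.012),('baseFR',748,170,.012),('padL',478,160,.053),('padR',570,168,.053),('upT',588,143,.076),('upB',580,186,.076),('uplow',562,295,.0545),('tubeTL',205,78,.044),('tubeTR',476,122,.044),('tubeBR',468,182,.044),('blankTL',162,142,.034),('blankTR',364,180,.034),('blankBR',352,253,.034),('blankBL',143,213,.034),('lipL',45,208,.022),('lipR',722,338,.022),('lip2L',65,118,.022),('lip2R',738,245,.022),('scrL',103,76,.012),('scrR',720,195,.012)]:
    print(n,cp(u,v,z).round(4))
o=robot.observe(); print(Rot.from_euler('xyz',o['tool_rot']).as_matrix().round(3))
E
```

```text
baseNWfar [0.6488 0.2534 0.012 ]
baseFR [ 0.5791 -0.1365  0.012 ]
padL [0.574  0.0223 0.053 ]
padR [ 0.5702 -0.0298  0.053 ]
upT [ 0.5797 -0.0385  0.076 ]
upB [ 0.5555 -0.0343  0.076 ]
uplow [ 0.4976 -0.0258  0.0545]
tubeTL [0.6212 0.1789 0.044 ]
tubeTR [0.598  0.0237 0.044 ]
tubeBR [0.5631 0.0278 0.044 ]
blankTL [0.5858 0.204  0.034 ]
blankTR [0.5654 0.0876 0.034 ]
blankBR [0.5229 0.0936 0.034 ]
blankBL [0.5443 0.2135 0.034 ]
lipL [0.5485 0.2723 0.022 ]
lipR [ 0.4783 -0.1198  0.022 ]
lip2L [0.6018 0.2629 0.022 ]
lip2R [ 0.5327 -0.1291  0.022 ]
scrL [0.6297 0.2439 0.012 ]
scrR [ 0.5639 -0.12    0.012 ]
[[-0.    -0.967  0.255]
 [-0.001  0.255  0.967]
 [-1.     0.    -0.001]]
```

```bash
python3 - <<'E'
from h import *
i=robot.camera_info('wrist');o=robot.observe();T=Rot.from_euler('xyz',o['tool_rot']).as_matrix();R=np.array(i['R']);t=np.array(i['t'])
print('cam in tool',T.T@(-R.T@t-o['tool_pos']),'axes in tool\n',(R@T).round(2),i['fx'])
E
```

```text
cam in tool [-0.15723998  0.07030803  0.0007612 ] axes in tool
 [[ 0.   -0.    1.  ]
 [-0.26 -0.96 -0.  ]
 [ 0.96 -0.26 -0.  ]] 330.19680396602723
```

move_arm(
  deltas=[
    {"dp":[0,-0.04,-0.023],"turn":[-0.5,0,0]},
    {"dp":[0,-0.08,-0.046],"turn":[-1,0,0]},
    {"dp":[0,-0.12,-0.069],"turn":[-1.5,0,0]},
    {"dp":[0,-0.16,-0.092],"turn":[-2,0,0]},
    {"dp":[0,-0.2,-0.115],"turn":[-2.5,0,0]},
    {"dp":[0,-0.24,-0.138],"turn":[-3,0,0]},
    {"dp":[0,-0.28,-0.161],"turn":[-3.5,0,0]},
    {"dp":[0,-0.32,-0.184],"turn":[-4,0,0]},
    {"dp":[0,-0.36,-0.207],"turn":[-4.6,0,0]},
    {"dp":[0,-0.4,-0.23],"turn":[-4.6,0,0]},
  ],
  hand=0,
  squeeze=10,
)

```text
time: 1.15
tool_pos: [0.463, 0.1817, 0.2266]
tool_rot: [0.853, 1.571, 2.246]
contact_force: [0.3, 0.1, 0.2]
opening: 0.0165
```

move_arm(
  deltas=[
    {"dp":[0,-0.04,-0.027]},
    {"dp":[0,-0.08,-0.054]},
    {"dp":[0,-0.12,-0.081]},
    {"dp":[0,-0.16,-0.108]},
    {"dp":[0,-0.183,-0.124]},
    {"dp":[0,-0.183,-0.124]},
    {"dp":[0,-0.183,-0.124]},
  ],
)

```text
invalid input
```

```bash
python3 - <<'E'
from h import *
snap('wrist','w1'); o=robot.observe(); print(o['tool_pos'],Rot.from_euler('xyz',o['tool_rot']).as_matrix().round(4),o['opening'],o['contact_force'])
E
```

```text
[0.46774921 0.17719027 0.22648938] [[ 0.0034 -0.9837  0.1799]
 [-0.0028  0.1799  0.9837]
 [-1.     -0.0039 -0.0021]] 0.012237014869878922 [ 4.78500344 -4.73831838  1.15005374]
```

View pics/w1.png

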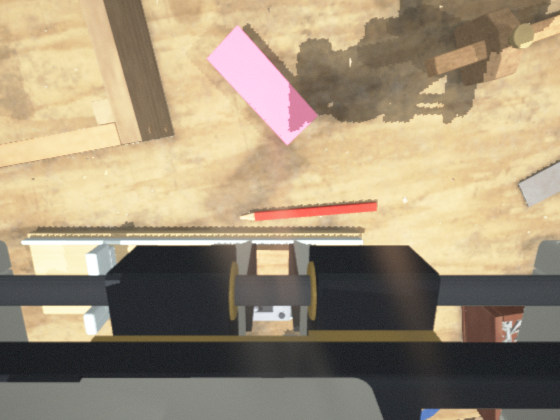

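move_arm(
  deltas=[
    {"dp":[0,-0.04,-0.027],"turn":[0,0,0]},
    {"dp":[0,-0.08,-0.054],"turn":[0,0,0]},
    {"dp":[0,-0.12,-0.081],"turn":[0,0,0]},
    {"dp":[0,-0.16,-0.108],"turn":[0,0,0]},
    {"dp":[0,-0.183,-0.124],"turn":[0,0,0]},
    {"dp":[0,-0.183,-0.124],"turn":[0,0,0]},
    {"dp":[0,-0.183,-0.124],"turn":[0,0,0]},
  ],
)

```text
time: 1.9
tool_pos: [0.6198, 0.0289, 0.2258]
tool_rot: [1.428, 1.569, 2.82]
contact_force: [0.3, 0.4, -0.6]
opening: 0.0005
```

```bash
python3 - <<'E'
from h import *
snap('wrist','w2'); o=robot.observe(); print(o['tool_pos'],Rot.from_euler('xyz',o['tool_rot']).as_matrix().round(4),o['opening'],o['contact_force'])
E
```

```text
[0.61946903 0.02963832 0.22625421] [[-1.400e-03 -9.843e-01  1.764e-01]
 [ 6.000e-04  1.764e-01  9.843e-01]
 [-1.000e+00  1.500e-03  3.000e-04]] 0.00042349332420713905 [-1.0597698  -0.61001622 -0.52996347]
```

View pics/w2.png

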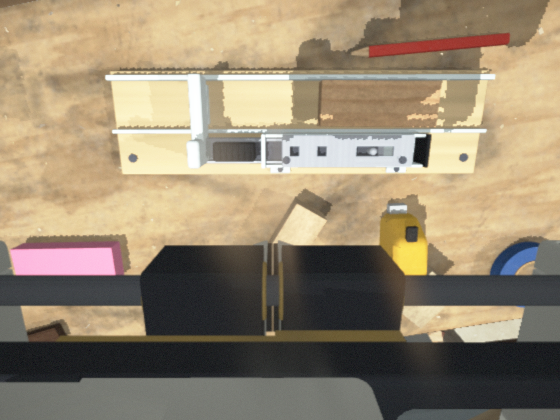

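```bash
python3 - <<'E'
from h import *
crop('w2',95,55,330,185,3.4,'w2c'); 
p,d,i=pickle.load(open('w2.pkl','rb')); 
o=robot.observe();T=Rot.from_euler('xyz',o['tool_rot']).as_matrix()
f=lambda X:(T.T@(X-o['tool_pos'])).round(4)
for u,v in [(268,250),(268,270),(278,270),(268,290),(268,320),(278,320),(200,260),(200,249),(152,270),(395,270),(300,250),(100,290),(200,320)]:
    print(u,v,d[v,u],f(P('w2',u,v)))
E
```

```text
268 250 0.16033955 [-0.0074  0.0083 -0.0021]
268 270 0.13863976 [-0.0298  0.0085 -0.0018]
278 270 0.1379615 [-0.0304  0.0088  0.0024]
268 290 0.08527141 [-0.0801  0.0271 -0.001 ]
268 320 0.12778291 [-0.0448 -0.0053 -0.0017]
278 320 0.12796879 [-0.0447 -0.0055  0.0022]
200 260 0.08283613 [-0.0803  0.0356 -0.0181]
200 249 0.090882495 [-0.0721  0.0352 -0.0198]
152 270 0.07763061 [-0.0857  0.0355 -0.0282]
395 270 0.07684034 [-0.0864  0.0358  0.0286]
300 250 0.08940343 [-0.0735  0.0355  0.0076]
100 290 0.083421834 [-0.0818  0.0281 -0.0435]
200 320 0.07844892 [-0.0881  0.0237 -0.0171]
```

View pics/w2c.png

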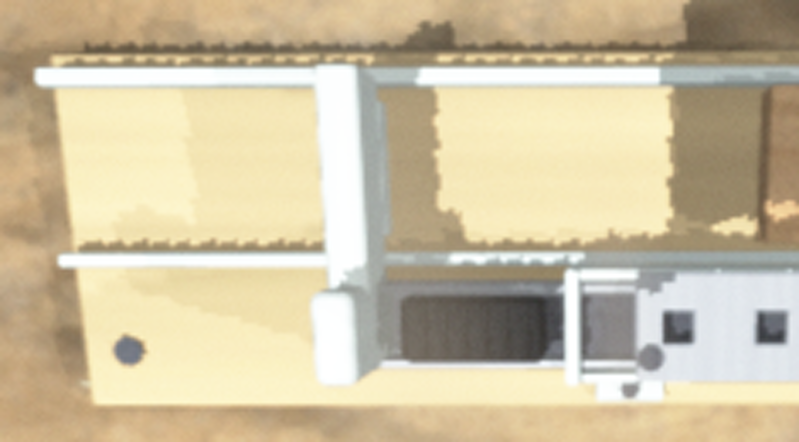

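```bash
python3 - <<'E'
from h import *
crop('wrist0',60,230,240,350,4,'w0c')
p,d,i=pickle.load(open('wrist0.pkl','rb'))
R=np.array(i['R']);t=np.array(i['t']); 
T=Rot.from_euler('xyz',[2.99711214,1.56964253,-1.97313078]).as_matrix();tp=np.array([0.13372404,0.5073662,0.22620846])
for v in (248,255,265,320,330):
  for u in range(105,195,8):
    X=T.T@(P('wrist0',u,v)-tp)
    if X[0]<0.02: print(v,u,X.round(4))
E
```

```text
248 153 [-0.0096  0.0107 -0.0565]
248 161 [-0.0107  0.0111 -0.0523]
248 169 [-0.0099  0.0108 -0.0487]
248 177 [-0.0063  0.0094 -0.046 ]
255 105 [-0.069   0.0326 -0.0475]
255 137 [-0.0181  0.0107 -0.0608]
255 145 [-0.0182  0.0108 -0.0571]
255 153 [-0.0178  0.0106 -0.0536]
255 161 [-0.0185  0.0109 -0.0498]
255 169 [-0.0147  0.0093 -0.0474]
255 177 [-0.0089  0.0068 -0.0455]
265 105 [-0.0691  0.0294 -0.0479]
265 129 [-0.0296  0.0111 -0.0595]
265 137 [-0.0294  0.011  -0.0563]
265 145 [-0.0285  0.0106 -0.0533]
265 153 [-0.0287  0.0107 -0.0498]
265 161 [-0.0256  0.0093 -0.0476]
265 169 [-0.0224  0.0078 -0.0452]
265 177 [-0.0123  0.0031 -0.0448]
320 105 [-0.074   0.0145 -0.0475]
320 113 [-0.0691  0.0113 -0.0478]
320 121 [-0.0653  0.0087 -0.0474]
320 129 [-0.0596  0.0049 -0.0477]
320 137 [-0.0542  0.0013 -0.0475]
320 145 [-0.0473 -0.0034 -0.0477]
320 153 [-0.0451 -0.0048 -0.0456]
320 161 [-0.0383 -0.0094 -0.0451]
330 105 [-0.0736  0.011  -0.0481]
330 113 [-0.0697  0.0082 -0.0479]
330 121 [-0.0657  0.0053 -0.0476]
330 129 [-0.0604  0.0016 -0.0477]
330 137 [-0.0553 -0.002  -0.0474]
330 145 [-0.0493 -0.0063 -0.0473]
330 153 [-0.0454 -0.0091 -0.0459]
```

View pics/w0c.png

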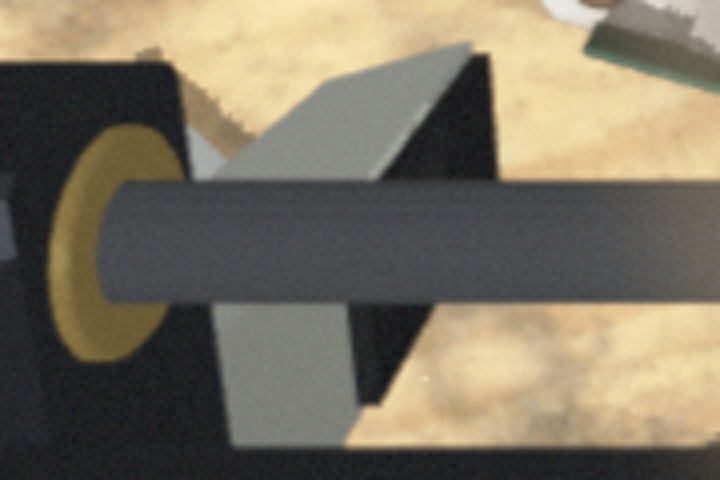

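```bash
python3 - <<'E'
from h import *
ex=np.array([-.1763,-.9843]);ey=np.array([.9843,-.1763])
O=np.array([0.5876,0.0635])
def g(n,u,v,z):
    X=P('w2',95+u/3.4,55+v/3.4,z); r=X[:2]-O; print(n,X.round(4),'loc',(r@ex*1e3).round(1),(r@ey*1e3).round(1))
for a in [('pad',402,298,.053),('pad',545,298,.053),('pad',545,362,.053),('pad',402,362,.053),('up',357,292,.076),('up',355,383,.076),('up',315,292,.076),('up',315,383,.076),('baseL',52,82,.012),('baseL',95,403,.012),('lipo',38,68,.022),('lipo',38,86,.022),('lipi',60,256,.022),('lipi',60,268,.022),('lipo r',665,68,.022),('lipi r',665,255,.022),('tubeR end',637,270,.044),('tube',637,380,.044),('bl',768,240,.034),('coll',572,380,.046)]: g(*a)
for u,v in [(437,80),(441,126),(320,83),(320,126)]: 
  X=P('w2',u,v,.034);r=X[:2]-O;print('blank',X.round(4),r@ex,r@ey)
E
```

```text
pad [ 0.5623 -0.019   0.053 ] loc 85.7 -10.3
pad [0.5697 0.0217 0.053 ] loc 44.3 -10.2
pad [0.5878 0.0181 0.053 ] loc 44.6 8.2
pad [ 0.5803 -0.0232  0.053 ] loc 86.6 8.1
up [ 0.5578 -0.0263  0.076 ] loc 93.6 -13.5
up [ 0.5816 -0.0326  0.076 ] loc 95.6 11.0
up [ 0.5558 -0.0374  0.076 ] loc 104.9 -13.5
up [ 0.5796 -0.0434  0.076 ] loc 106.6 11.0
baseL [ 0.4802 -0.1185  0.012 ] loc 198.1 -73.6
baseL [ 0.579  -0.1349  0.012 ] loc 196.8 26.5
lipo [ 0.4776 -0.1171  0.022 ] loc 197.2 -76.4
lipo [ 0.4825 -0.1187  0.022 ] loc 197.9 -71.3
lipi [ 0.5317 -0.1273  0.022 ] loc 197.6 -21.4
lipi [ 0.5352 -0.1284  0.022 ] loc 198.1 -17.8
lipo r [0.5112 0.0682 0.022 ] loc 8.8 -76.0
lipi r [0.5652 0.0593 0.022 ] loc 8.1 -21.3
tubeR end [0.5671 0.0494 0.044 ] loc 17.5 -17.7
tube [0.5991 0.0438 0.044 ] loc 17.3 14.8
bl [0.5659 0.09   0.034 ] loc -22.2 -26.0
coll [0.5953 0.0246 0.046 ] loc 36.9 14.5
blank [0.543  0.2094 0.034 ] -0.13570915939169279 -0.06961910013985176
blank [0.5883 0.2112 0.034 ] -0.14547377465531816 -0.02537134446906196
blank [0.5251 0.0949 0.034 ] -0.019867687327450652 -0.06707031210648963
blank [0.5661 0.089  0.034 ] -0.02134518009549915 -0.025628344862140093
```

```bash
python3 - <<'E'
from h import *
crop('w2',260,120,440,185,4.4,'w2d')
ex=np.array([-.1763,-.9843]);ey=np.array([.9843,-.1763]);O=np.array([0.5876,0.0635])
for u,v in [(294,151),(322,151),(357,151),(373,152),(393,151)]:
  X=P('w2',u,v,.0445);r=(X[:2]-O)*1e3;print(u,r@ex,r@ey)
E
```

```text
294 5.626932405967457 -1.2676057496956747
322 -22.7806143596409 -1.209360176475572
357 -58.288195851741904 -1.1365570071371227
373 -74.59737505914795 -0.0988047567558845
393 -94.80813308063827 -1.0616781485222595
```

View pics/w2d.png

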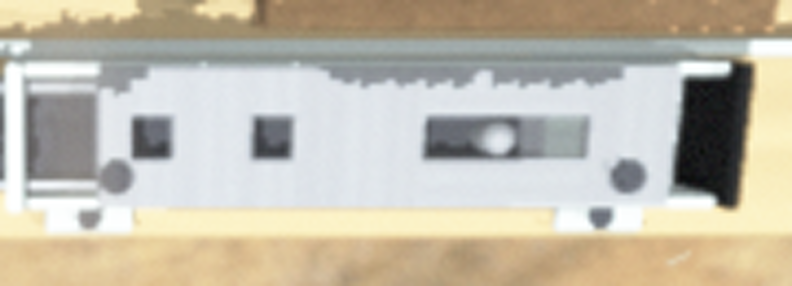

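move_arm(
  deltas=[
    {"dp":[0.02,0.02,-0.021],"turn":[0,0,0]},
    {"dp":[0.05,0.038,-0.042],"turn":[0,0,0]},
    {"dp":[0.09,0.038,-0.042],"turn":[0,0,0]},
    {"dp":[0.13,0.038,-0.042],"turn":[0,0,0]},
    {"dp":[0.155,0.038,-0.042],"turn":[0,0,0]},
    {"dp":[0.162,0.038,-0.042],"turn":[0,0,0]},
    {"dp":[0.164,0.038,-0.042],"turn":[0,0,0]},
    {"dp":[0.164,0.038,-0.042],"turn":[0,0,0]},
    {"dp":[0.164,0.038,-0.042],"turn":[0,0,0]},
  ],
)

```text
time: 2.85
tool_pos: [0.5764, -0.0055, 0.0644]
tool_rot: [-1.503, 1.568, -0.11]
contact_force: [0.2, -0.6, 0.5]
opening: 0.0007
```

```bash
python3 - <<'E'
from h import *
snap('side','s3'); crop('s3',250,140,380,290,4,'s3c'); o=robot.observe(); print(o['tool_pos'],Rot.from_euler('xyz',o['tool_rot']).as_matrix().round(4),o['contact_force'])
E
```

```text
[ 0.57628742 -0.00560033  0.06429977] [[ 2.900e-03 -9.843e-01  1.763e-01]
 [-3.000e-04  1.763e-01  9.843e-01]
 [-1.000e+00 -2.900e-03  2.000e-04]] [-0.46236759 -0.9019187   0.28102494]
```

View pics/s3c.png

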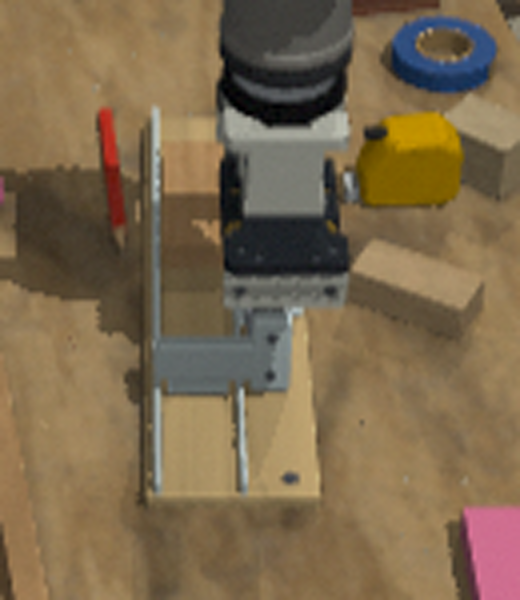

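move_arm(
  deltas=[
    {"dp":[0.005,0.002,0],"turn":[0,0,0]},
    {"dp":[0.009,0.002,0],"turn":[0,0,0]},
    {"dp":[0.012,0.002,0],"turn":[0,0,0]},
    {"dp":[0.015,0.002,0],"turn":[0,0,0]},
    {"dp":[0.018,0.002,0],"turn":[0,0,0]},
    {"dp":[0.02,0.002,0],"turn":[0,0,0]},
    {"dp":[0.02,0.002,0],"turn":[0,0,0]},
    {"dp":[0.02,0.002,0],"turn":[0,0,0]},
  ],
)

```text
time: 3.7
tool_pos: [0.5733, -0.0054, 0.0428]
tool_rot: [1.732, 1.571, 3.125]
contact_force: [-1.9, -0.7, 6.2]
opening: 0.0008
```

move_arm(
  deltas=[
    {"dp":[-0.0005,0,-0.0015],"turn":[0,0,0]},
    {"dp":[-0.0005,0,-0.003],"turn":[0,0,0]},
    {"dp":[-0.0005,0,-0.0045],"turn":[0,0,0]},
    {"dp":[-0.0005,0,-0.006],"turn":[0,0,0]},
  ],
)

```text
time: 4.1
tool_pos: [0.5723, -0.0108, 0.0434]
tool_rot: [0.055, 1.57, 1.448]
contact_force: [-2.1, 2.4, 5.5]
opening: 0.0007
```

move_arm(
  deltas=[
    {"dp":[0,0,-0.0015],"turn":[0,0,0]},
    {"dp":[0,0,-0.003],"turn":[0,0,0]},
    {"dp":[0,0,-0.0045],"turn":[0,0,0]},
    {"dp":[0,0,-0.006],"turn":[0,0,0]},
  ],
)

```text
time: 4.5
tool_pos: [0.5713, -0.0168, 0.0434]
tool_rot: [0.016, 1.57, 1.409]
contact_force: [-1.9, 2.1, 5.1]
opening: 0.0006
```

```bash
python3 - <<'E'
from h import *
snap('wrist','w3');snap('side','s4'); crop('s4',250,140,380,290,4,'s4c');print(robot.observe()['contact_force'])
E
```

```text
[-1.91633006  0.50553782  5.35174751]
```

View pics/w3.png

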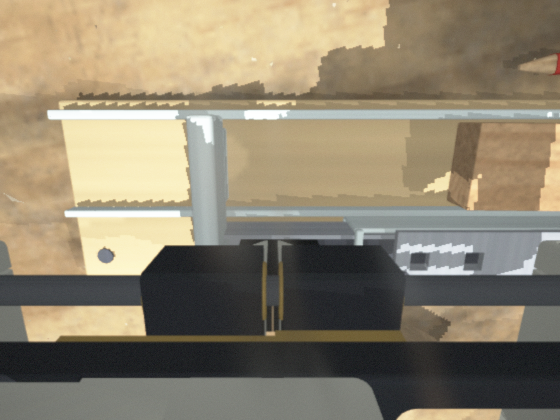

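View pics/s4c.png

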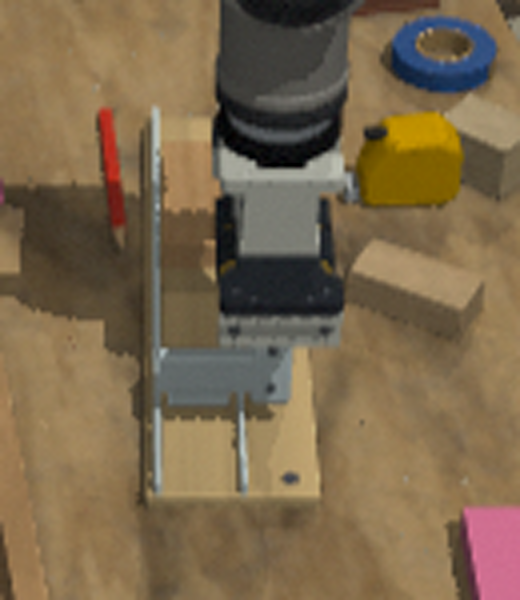

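```bash
python3 - <<'E'
from h import *
crop('w3',40,90,360,250,2.5,'w3c')
ex=np.array([-.1763,-.9843]);ey=np.array([.9843,-.1763]);O=np.array([0.5876,0.0635])
for t,u,v,z in [('w2',188.5,100,.0545),('w3',189,150,.0545),('w2',112,100,.012),('w3',65,150,.012),('w2',199,100,.0545),('w3',217,150,.0545)]:
  X=P(t,u,v,z);r=(X[:2]-O)*1e3;print(t,u,r@ex,r@ey)
E
```

```text
w2 188.5 106.90539578907159 -50.15912056298053
w3 189 117.6425442735298 -59.034032919427396
w2 112 198.98509714940224 -52.65965708694267
w3 65 198.25146502008155 -55.30330738695267
w2 199 96.96122868369912 -50.138332072524264
w3 217 105.39192058870616 -59.020274406352364
```

View pics/w3c.png

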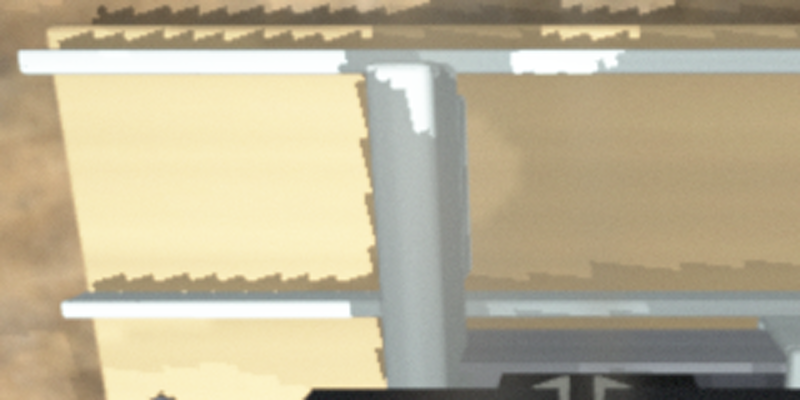

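move_arm(
  deltas=[
    {"dp":[0,0,-0.002],"turn":[0,0,0]},
    {"dp":[0,0,-0.004],"turn":[0,0,0]},
    {"dp":[0,0,-0.006],"turn":[0,0,0]},
  ],
)

```text
time: 4.9
tool_pos: [0.5702, -0.0227, 0.0434]
tool_rot: [0.06, 1.57, 1.453]
contact_force: [-1.3, 2.4, 5.2]
opening: 0.0007
```

move_arm(
  deltas=[
    {"dp":[0,0,-0.002],"turn":[0,0,0]},
    {"dp":[0,0,-0.004],"turn":[0,0,0]},
    {"dp":[0,0,-0.006],"turn":[0,0,0]},
    {"dp":[0,0,-0.008],"turn":[0,0,0]},
  ],
)

```text
time: 5.3
tool_pos: [0.5688, -0.0306, 0.0434]
tool_rot: [0.044, 1.57, 1.437]
contact_force: [-2.5, 2.5, 5.6]
opening: 0.0001
```

move_arm(
  deltas=[
    {"dp":[0,0,-0.002],"turn":[0,0,0]},
    {"dp":[0,0,-0.004],"turn":[0,0,0]},
    {"dp":[0,0,-0.006],"turn":[0,0,0]},
    {"dp":[0,0,-0.007],"turn":[0,0,0]},
    {"dp":[0,0,-0.007],"turn":[0,0,0]},
  ],
)

```text
time: 5.8
tool_pos: [0.5676, -0.0377, 0.0434]
tool_rot: [0.051, 1.57, 1.444]
contact_force: [-2.1, 0.7, 5.3]
opening: 0.0006
```

```bash
python3 - <<'E'
from h import *
snap('wrist','w4'); crop('w4',40,90,360,250,2.5,'w4c');print(robot.observe()['contact_force'])
E
```

```text
[-1.93733223  0.80651885  6.51156873]
```

View pics/w4.png

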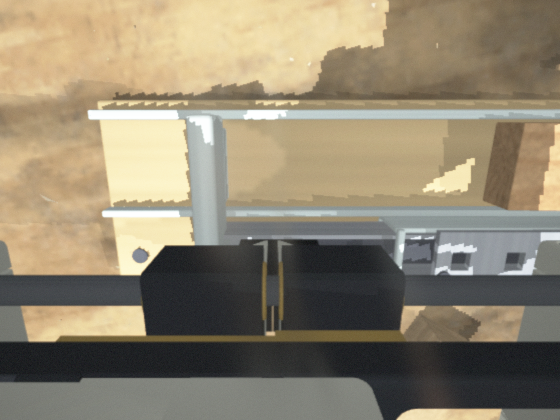

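move_arm(
  deltas=[
    {"dp":[0,0,-0.0015],"turn":[0,0,0]},
    {"dp":[-0.003,0,-0.0015],"turn":[0,0,0]},
    {"dp":[-0.007,0,-0.0015],"turn":[0,0,0]},
    {"dp":[-0.011,0,-0.0015],"turn":[0,0,0]},
    {"dp":[-0.016,0,-0.0015],"turn":[0,0,0]},
    {"dp":[-0.016,0,-0.0015],"turn":[0,0,0]},
  ],
)

```text
time: 6.45
tool_pos: [0.5678, -0.0394, 0.06]
tool_rot: [-1.543, 1.569, -0.15]
contact_force: [0.1, -0.5, -1.4]
opening: 0.0002
```

```bash
python3 - <<'E'
from h import *
snap('wrist','w5');print(robot.observe()['contact_force'],robot.observe()['tool_pos'])
crop('w5',180,200,480,270,2.6,'w5c')
E
```

```text
[-0.89425195 -0.26100351 -0.72317113] [ 0.56763546 -0.0393842   0.05961865]
```

View pics/w5.png

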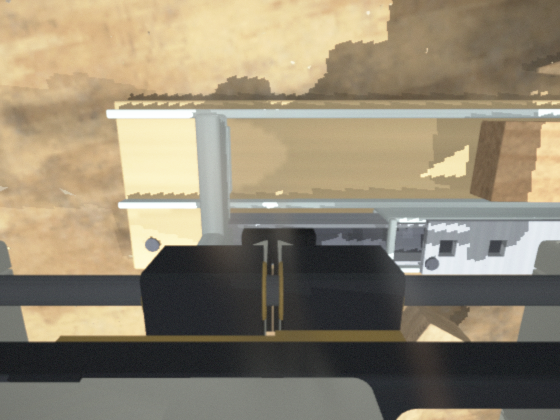

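move_arm(
  deltas=[
    {"dp":[0,0,-0.0015],"turn":[0,0,0]},
    {"dp":[0,0,-0.003],"turn":[0,0,0]},
    {"dp":[0,0,-0.004],"turn":[0,0,0]},
    {"dp":[0,0,-0.005],"turn":[0,0,0]},
    {"dp":[0,0,-0.006],"turn":[0,0,0]},
  ],
)

```text
time: 7.0
tool_pos: [0.5662, -0.0453, 0.0591]
tool_rot: [0.954, 1.571, 2.347]
contact_force: [0.8, 0.1, -0.9]
opening: 0.0005
```

move_arm(
  deltas=[
    {"dp":[0,0,-0.001],"turn":[0,0,0]},
    {"dp":[0,0,-0.002],"turn":[0,0,0]},
    {"dp":[0,0,-0.003],"turn":[0,0,0]},
  ],
)

```text
time: 7.3
tool_pos: [0.5658, -0.0478, 0.0592]
tool_rot: [-0.047, 1.57, 1.346]
contact_force: [1.3, 4.6, -1.0]
opening: 0.0006
```

move_arm(
  deltas=[
    {"dp":[0,0,-0.001],"turn":[0,0,0]},
    {"dp":[0,0,-0.002],"turn":[0,0,0]},
    {"dp":[0,0,-0.003],"turn":[0,0,0]},
  ],
)

```text
time: 7.6
tool_pos: [0.5653, -0.0506, 0.0592]
tool_rot: [-0.001, 1.57, 1.392]
contact_force: [0.9, 5.4, -0.2]
opening: 0.0006
```

```bash
python3 - <<'E'
from h import *
snap('wrist','w6');print(robot.observe()['contact_force'],robot.observe()['tool_pos'])
E
```

```text
[ 1.20077559  3.75832064 -0.13737924] [ 0.56521137 -0.05091447  0.0591922 ]
```

View pics/w6.png

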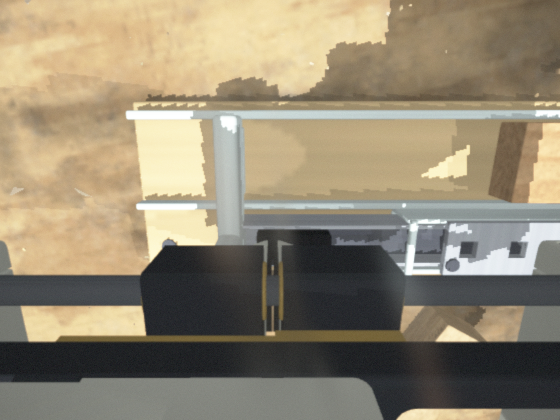

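move_arm(
  deltas=[
    {"dp":[0,0,-0.001],"turn":[0,0,0]},
    {"dp":[0,0,-0.002],"turn":[0,0,0]},
    {"dp":[0,0,-0.003],"turn":[0,0,0]},
  ],
)

```text
time: 7.95
tool_pos: [0.5647, -0.054, 0.0592]
tool_rot: [-0.103, 1.571, 1.29]
contact_force: [0.3, 4.1, -1.3]
opening: 0.0005
```

move_arm(
  deltas=[
    {"dp":[0,0,-0.001],"turn":[0,0,0]},
    {"dp":[0,0,-0.002],"turn":[0,0,0]},
    {"dp":[0,0,-0.003],"turn":[0,0,0]},
  ],
)

```text
time: 8.25
tool_pos: [0.5641, -0.0571, 0.0592]
tool_rot: [-0.159, 1.571, 1.234]
contact_force: [1.2, 4.7, -0.6]
opening: 0.0006
```

move_arm(
  deltas=[
    {"dp":[0,0,-0.001],"turn":[0,0,0]},
    {"dp":[0,0,-0.002],"turn":[0,0,0]},
  ],
)

```text
time: 8.45
tool_pos: [0.5638, -0.0591, 0.0592]
tool_rot: [-0.071, 1.571, 1.322]
contact_force: [1.0, 4.2, 0.2]
opening: 0.0001
```

```bash
python3 - <<'E'
from h import *
snap('wrist','w7');print(robot.observe()['contact_force'],robot.observe()['tool_pos'])
ex=np.array([-.1763,-.9843]);ey=np.array([.9843,-.1763]);O=np.array([0.5876,0.0635])
E
```

```text
[ 1.29589115  2.56883732 -1.09435909] [ 0.5637263  -0.05932747  0.05917704]
```

View pics/w7.png

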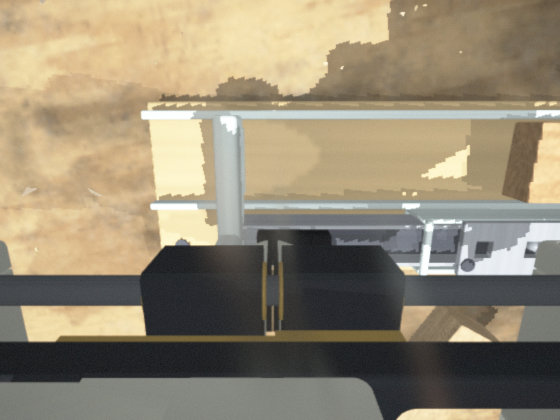

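```bash
python3 - <<'E'
from h import *
crop('w7',440,220,560,270,6,'w7c')
E
```

```text
(no output)
```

View pics/w7c.png

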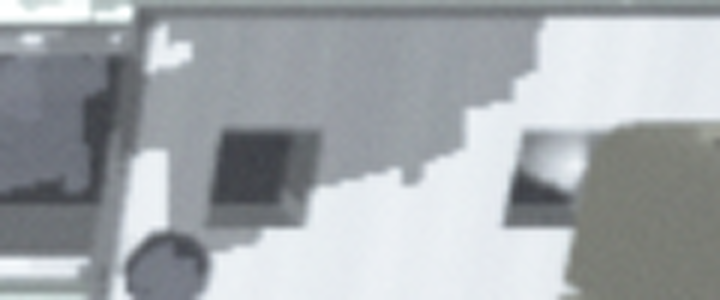

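move_arm(
  deltas=[
    {"dp":[0,0,-0.001],"turn":[0,0,0]},
    {"dp":[0,0,-0.002],"turn":[0,0,0]},
  ],
)

```text
time: 8.7
tool_pos: [0.5634, -0.0612, 0.0592]
tool_rot: [3.088, 1.571, -1.802]
contact_force: [1.0, 2.5, 0.1]
opening: 0.0004
```

```bash
python3 - <<'E'
from h import *
snap('wrist','w8');print(robot.observe()['contact_force'],robot.observe()['tool_pos'])
crop('w8',440,220,560,270,6,'w8c')
E
```

```text
[0.79265189 0.42678176 0.3762647 ] [ 0.56335987 -0.06156228  0.05921734]
```

View pics/w8c.png

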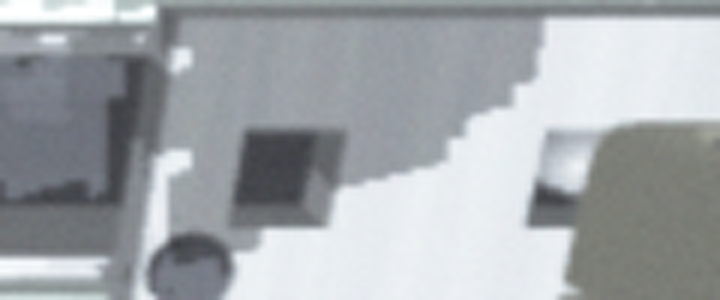

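```bash
python3 - <<'E'
from h import *
ex=np.array([-.1763,-.9843]);ey=np.array([.9843,-.1763]);O=np.array([0.5876,0.0635])
for t in('w5','w6','w7','w8'):
  for u,v in[(315,240),(310,236),(322,240)]: print(t,u,P(t,u,v).round(4))
crop('w8',220,210,360,260,5,'w8d')
E
```

```text
w5 315 [ 0.5674 -0.0144  0.0436]
w5 310 [ 0.5642 -0.0169  0.0447]
w5 322 [ 0.5741 -0.0092  0.0287]
w6 315 [ 0.5643 -0.0257  0.0443]
w6 310 [ 0.5617 -0.0281  0.0437]
w6 322 [ 0.5651 -0.0219  0.044 ]
w7 315 [ 0.5623 -0.0343  0.0454]
w7 310 [ 0.5601 -0.0365  0.0438]
w7 322 [ 0.5627 -0.0305  0.0462]
w8 315 [ 0.5622 -0.0364  0.0447]
w8 310 [ 0.5592 -0.0388  0.0452]
w8 322 [ 0.5628 -0.0326  0.0451]
```

View pics/w8d.png

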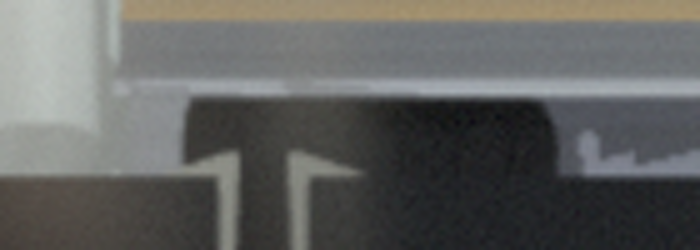

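move_arm(
  deltas=[
    {"dp":[0,0,-0.001],"turn":[0,0,0]},
    {"dp":[0,0,-0.001],"turn":[0,0,0]},
  ],
)

```text
time: 8.95
tool_pos: [0.5632, -0.0626, 0.0592]
tool_rot: [3.141, 1.57, -1.749]
contact_force: [-0.6, -0.6, -0.2]
opening: 0.0006
```

```bash
python3 - <<'E'
from h import *
snap('wrist','w9');print(robot.observe()['contact_force'],robot.observe()['tool_pos'])
for u,v in[(315,240),(310,236),(322,240)]: print(u,P('w9',u,v).round(4))
a=cv2.imread('pics/w9.png');cv2.imwrite('pics/w9d.png',np.vstack([cv2.resize(a[205:275,200:360],None,fx=4,fy=4),cv2.resize(a[205:275,400:560],None,fx=4,fy=4)]))
E
```

```text
[ 0.34777728  0.05443561 -0.16418751] [ 0.5631879  -0.06249826  0.05921989]
315 [ 0.5597 -0.0382  0.0506]
310 [ 0.5579 -0.0403  0.0482]
322 [ 0.5598 -0.0346  0.052 ]
```

View pics/w9d.png

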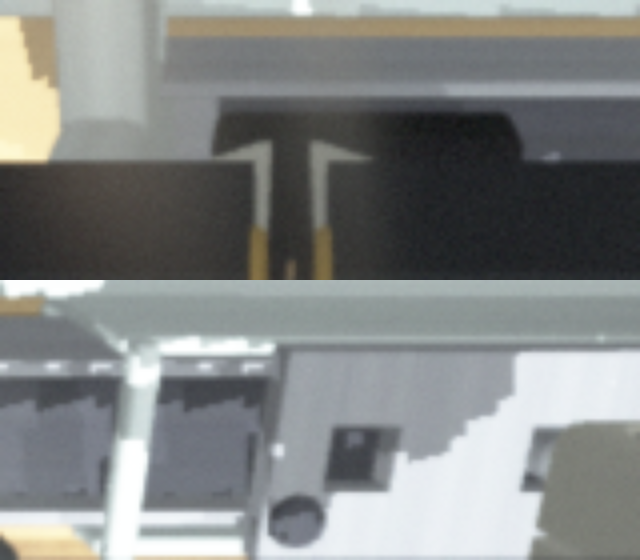

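move_arm(
  deltas=[
    {"dp":[0,0,-0.0005],"turn":[0,0,0]},
    {"dp":[0,0,-0.0008],"turn":[0,0,0]},
  ],
)

```text
time: 9.2
tool_pos: [0.5631, -0.0629, 0.0592]
tool_rot: [-2.506, 1.571, -1.113]
contact_force: [-0.2, -0.3, 0.1]
opening: 0.0006
```

move_arm(
  deltas=[
    {"dp":[0,0,-0.0005],"turn":[0,0,0]},
    {"dp":[0,0,-0.001],"turn":[0,0,0]},
  ],
)

```text
time: 9.4
tool_pos: [0.5629, -0.0638, 0.0592]
tool_rot: [-0.621, 1.571, 0.772]
contact_force: [-0.0, -1.5, 0.7]
opening: 0.0005
```

move_arm(
  deltas=[
    {"dp":[0,0,-0.0005],"turn":[0,0,0]},
    {"dp":[0,0,-0.0005],"turn":[0,0,0]},
  ],
)

```text
time: 9.6
tool_pos: [0.5629, -0.0642, 0.0592]
tool_rot: [-0.203, 1.571, 1.19]
contact_force: [-0.0, 0.7, -0.2]
opening: 0.0006
```

```bash
python3 - <<'E'
from h import *
snap('wrist','w10');print(robot.observe()['contact_force'],robot.observe()['tool_pos'])
for u,v in[(315,240),(310,236),(322,240)]: print(u,P('w10',u,v).round(4))
a=cv2.imread('pics/w10.png');cv2.imwrite('pics/w10d.png',np.vstack([cv2.resize(a[205:275,200:360],None,fx=4,fy=4),cv2.resize(a[205:275,400:560],None,fx=4,fy=4)]))
E
```

```text
[0.048135   0.5293455  0.23364204] [ 0.56286953 -0.06418281  0.05919839]
315 [ 0.559  -0.0398  0.0516]
310 [ 0.558  -0.0418  0.047 ]
322 [ 0.5594 -0.0362  0.0521]
```

View pics/w10d.png

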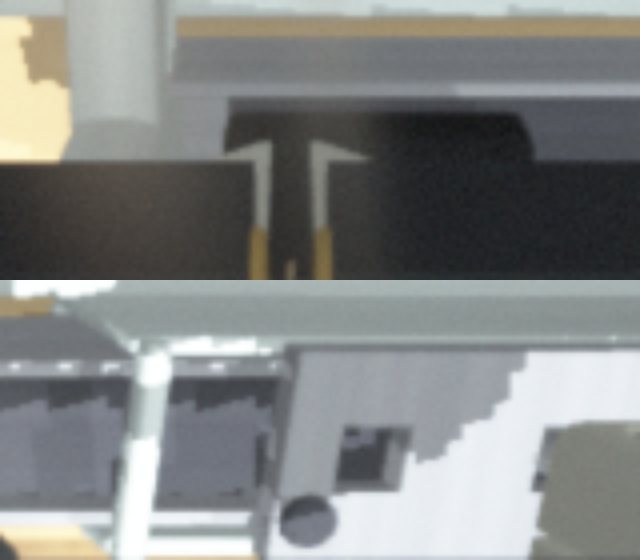

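move_arm(
  deltas=[
    {"dp":[0,0,0.006],"turn":[0,0,0]},
    {"dp":[-0.03,0,0.008],"turn":[0,0,0]},
    {"dp":[-0.07,0,0.02],"turn":[0,0,0]},
    {"dp":[-0.08,0.01,0.06],"turn":[0,0,0]},
    {"dp":[-0.08,0.016,0.105],"turn":[0,0,0]},
    {"dp":[-0.08,0.023,0.15],"turn":[0,0,0]},
    {"dp":[-0.08,0.03,0.195],"turn":[0,0,0]},
    {"dp":[-0.08,0.037,0.24],"turn":[0,0,0]},
    {"dp":[-0.08,0.045,0.28],"turn":[0,0,0]},
    {"dp":[-0.08,0.045,0.305],"turn":[0,0,0]},
  ],
)

```text
time: 10.65
tool_pos: [0.5713, 0.2476, 0.1392]
tool_rot: [0.718, 1.57, 2.114]
contact_force: [0.5, -0.0, -0.1]
opening: 0.0005
```

move_arm(
  deltas=[
    {"dp":[0,0,0],"turn":[0,0,0]},
    {"dp":[0,0,0],"turn":[0,0,0]},
  ],
)

```text
time: 10.85
tool_pos: [0.572, 0.2443, 0.1389]
tool_rot: [2.472, 1.57, -2.416]
contact_force: [-0.5, 0.5, 0.3]
opening: 0.0005
```

```bash
python3 - <<'E'
from h import *
snap('wrist','w11');snap('top','t11');print(robot.observe()['contact_force'],robot.observe()['tool_pos'])
crop('t11',165,135,355,225,4.2,'t11c')
E
```

```text
[ 0.06244358 -0.57862286 -0.54358326] [0.57229966 0.24300594 0.13910435]
```

View pics/w11.png

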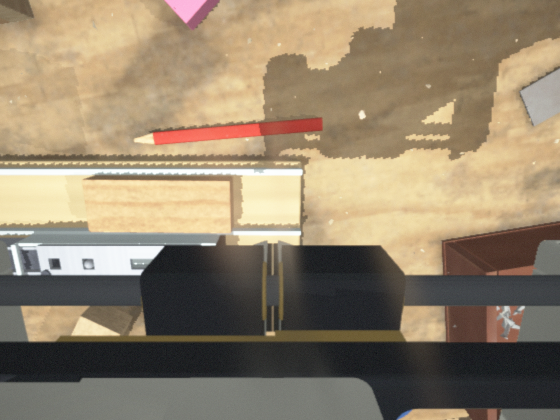

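View pics/t11c.png

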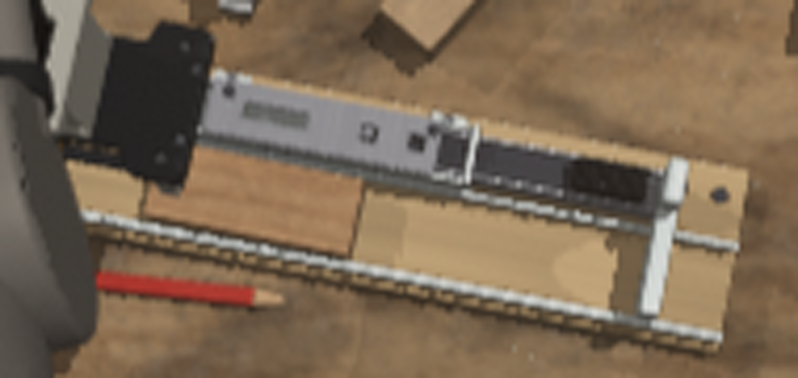

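```bash
python3 - <<'E'
from h import *
ex=np.array([-.1763,-.9843]);ey=np.array([.9843,-.1763]);O=np.array([0.5876,0.0635])
p=robot.observe()['tool_pos']
for n,u,v,z in [('bl',231,179,.034),('bl',231,227,.034),('lo',298,176,.022),('li',298,232,.022),('base end',303,200,.012)]:
  X=P('w11',u,v,z);r=(X[:2]-O)*1e3;print(n,X.round(4),r@ex,r@ey)
r=(p[:2]-O)*1e3;print('tcp',r@ex,r@ey)
E
```

```text
bl [0.543  0.2164 0.034 ] -142.6080428161815 -70.88805413924185
bl [0.5827 0.2079 0.034 ] -141.29843721225254 -30.325957773105717
lo [0.5522 0.2703 0.022 ] -197.2996848861913 -71.33647388985563
li [0.6011 0.2626 0.022 ] -198.3355058921336 -21.773494883512782
base end [0.5759 0.2718 0.012 ] -202.95142447947643 -48.218608652338716
tcp -173.9902493313862 -46.707022539828436
```

move_arm(
  deltas=[
    {"dp":[0.03,0,0],"turn":[0,0,0]},
    {"dp":[0.07,0,0],"turn":[0,0,0]},
    {"dp":[0.1,0,0],"turn":[0,0,0]},
    {"dp":[0.115,0,0],"turn":[0,0,0]},
    {"dp":[0.121,0,0],"turn":[0,0,0]},
    {"dp":[0.121,0,0],"turn":[0,0,0]},
    {"dp":[0.121,0,0],"turn":[0,0,0]},
  ],
)

```text
time: 11.65
tool_pos: [0.5736, 0.244, 0.0198]
tool_rot: [-1.09, 1.568, 0.303]
contact_force: [-1.3, 1.2, 0.5]
opening: 0.0007
```

move_arm(
  deltas=[
    {"dp":[0.001,0,-0.003],"turn":[0,0,0]},
    {"dp":[0.001,0,-0.006],"turn":[0,0,0]},
    {"dp":[0.001,0,-0.009],"turn":[0,0,0]},
    {"dp":[0.001,0,-0.012],"turn":[0,0,0]},
    {"dp":[0.001,0,-0.015],"turn":[0,0,0]},
    {"dp":[0.001,0,-0.018],"turn":[0,0,0]},
    {"dp":[0.001,0,-0.022],"turn":[0,0,0]},
    {"dp":[0.001,0,-0.026],"turn":[0,0,0]},
    {"dp":[0.001,0,-0.03],"turn":[0,0,0]},
  ],
)

```text
time: 12.55
tool_pos: [0.5671, 0.2142, 0.0173]
tool_rot: [-0.524, 1.57, 0.869]
contact_force: [-0.0, 1.2, 0.5]
opening: 0.0004
```

move_arm(
  deltas=[
    {"dp":[0,0,-0.005],"turn":[0,0,0]},
    {"dp":[0,0,-0.01],"turn":[0,0,0]},
    {"dp":[0,0,-0.015],"turn":[0,0,0]},
    {"dp":[0,0,-0.02],"turn":[0,0,0]},
    {"dp":[0,0,-0.025],"turn":[0,0,0]},
    {"dp":[0,0,-0.03],"turn":[0,0,0]},
    {"dp":[0,0,-0.035],"turn":[0,0,0]},
    {"dp":[0,0,-0.04],"turn":[0,0,0]},
    {"dp":[0,0,-0.045],"turn":[0,0,0]},
    {"dp":[0,0,-0.05],"turn":[0,0,0]},
  ],
)

```text
time: 13.55
tool_pos: [0.5582, 0.1648, 0.0172]
tool_rot: [-0.23, 1.571, 1.164]
contact_force: [0.1, 1.1, 1.1]
opening: 0.0006
```

move_arm(
  deltas=[
    {"dp":[0,0,-0.005],"turn":[0,0,0]},
    {"dp":[0,0,-0.01],"turn":[0,0,0]},
    {"dp":[0,0,-0.015],"turn":[0,0,0]},
    {"dp":[0,0,-0.02],"turn":[0,0,0]},
    {"dp":[0,0,-0.025],"turn":[0,0,0]},
    {"dp":[0,0,-0.03],"turn":[0,0,0]},
    {"dp":[0,0,-0.035],"turn":[0,0,0]},
    {"dp":[0,0,-0.04],"turn":[0,0,0]},
    {"dp":[0,0,-0.045],"turn":[0,0,0]},
    {"dp":[0,0,-0.05],"turn":[0,0,0]},
  ],
)

```text
time: 14.55
tool_pos: [0.5494, 0.1156, 0.0172]
tool_rot: [-0.084, 1.571, 1.309]
contact_force: [0.9, 1.4, 1.4]
opening: 0.0004
```

```bash
python3 - <<'E'
from h import *
snap('wrist','w12');print(robot.observe()['contact_force'],robot.observe()['tool_pos'])
E
```

```text
[0.60039435 1.02367055 1.49191765] [0.54927728 0.11490951 0.01719244]
```

View pics/w12.png

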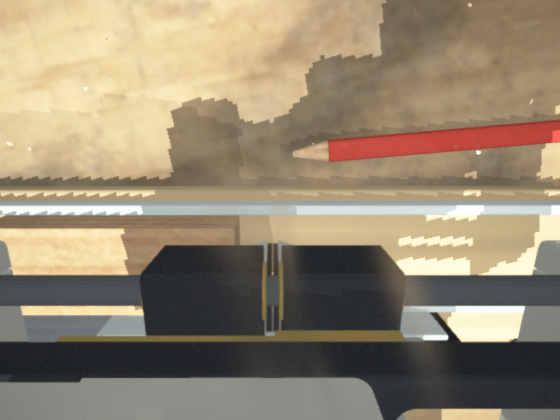

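```bash
python3 - <<'E'
from h import *
ex=np.array([-.1763,-.9843]);ey=np.array([.9843,-.1763]);O=np.array([0.5876,0.0635])
p=robot.observe()['tool_pos'];r=(p[:2]-O)*1e3;print('tcp',r@ex,r@ey)
X=P('w12',239,222,.034);r=(X[:2]-O)*1e3;print(X,r@ex,r@ey)
for n,u,v,z in [('w10',243,150,.0545),('w9',243,150,.0545),('w9',238,150,.0545)]:
  X=P(n,u,v,z);r=(X[:2]-O)*1e3;print('plate',X,r@ex,r@ey)
snap('top','t12');crop('t12',165,135,355,225,4.2,'t12c')
for u,v in[(662,230),(648,222),(640,270)]:
  X=cp(u,v,.0545);r=(X[:2]-O)*1e3;print('plate',r@ex,r@ey)
E
```

```text
tcp -43.84608728938311 -46.78455482651523
[0.52142822 0.10621192 0.034     ] -30.375254400254732 -72.66299173864476
plate [ 0.50567844 -0.06766001  0.0545    ] 143.54357200015386 -57.51187791406634
plate [ 0.50598055 -0.06609825  0.0545    ] 141.95306280135816 -57.48985557480486
plate [ 0.50555043 -0.06848487  0.0545    ] 144.37804435949135 -57.492462446763064
plate 152.1738865846657 -25.92199576723763
plate 143.61870096044805 -22.94108194218909
plate 144.11043338329708 -50.62999690221604
```

View pics/t12c.png

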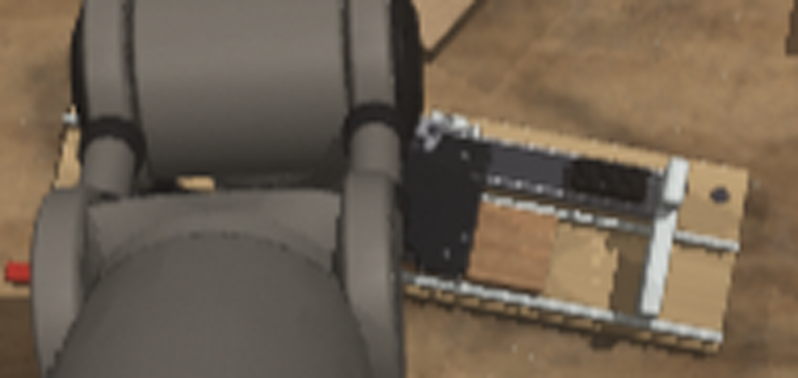

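move_arm(
  deltas=[
    {"dp":[0,0,-0.005],"turn":[0,0,0]},
    {"dp":[0,0,-0.01],"turn":[0,0,0]},
    {"dp":[0,0,-0.015],"turn":[0,0,0]},
    {"dp":[0,0,-0.02],"turn":[0,0,0]},
    {"dp":[0,0,-0.025],"turn":[0,0,0]},
    {"dp":[0,0,-0.03],"turn":[0,0,0]},
    {"dp":[0,0,-0.035],"turn":[0,0,0]},
    {"dp":[0,0,-0.039],"turn":[0,0,0]},
    {"dp":[0,0,-0.042],"turn":[0,0,0]},
    {"dp":[0,0,-0.044],"turn":[0,0,0]},
  ],
)

```text
time: 15.65
tool_pos: [0.5416, 0.0724, 0.0172]
tool_rot: [0.816, 1.571, 2.209]
contact_force: [0.5, 0.4, -0.4]
opening: 0.0006
```

```bash
python3 - <<'E'
from h import *
snap('top','t13');crop('t13',265,165,355,220,8,'t13c')
print(robot.observe()['contact_force'])
E
```

```text
[-0.86302636  0.27135274  0.67428954]
```

View pics/t13c.png

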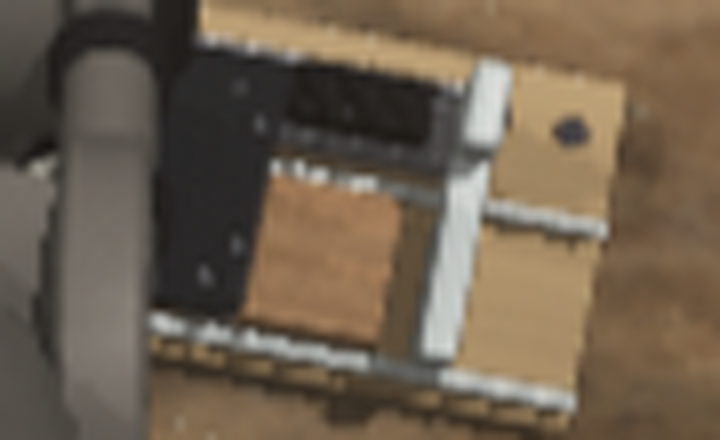

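move_arm(
  deltas=[
    {"dp":[0,0,-0.002],"turn":[0,0,0]},
    {"dp":[0,0,-0.004],"turn":[0,0,0]},
    {"dp":[0,0,-0.006],"turn":[0,0,0]},
    {"dp":[0,0,-0.007],"turn":[0,0,0]},
  ],
)

```text
time: 16.1
tool_pos: [0.5405, 0.0657, 0.0172]
tool_rot: [-0.429, 1.571, 0.964]
contact_force: [-0.1, 1.0, 0.3]
opening: 0.0006
```

move_arm(
  deltas=[
    {"dp":[0,0,-0.001],"turn":[0,0,0]},
    {"dp":[0,0,-0.002],"turn":[0,0,0]},
  ],
)

```text
time: 16.3
tool_pos: [0.5401, 0.0638, 0.0172]
tool_rot: [-0.183, 1.571, 1.211]
contact_force: [0.8, 1.0, -1.0]
opening: 0.0005
```

move_arm(
  deltas=[
    {"dp":[0,0,-0.001],"turn":[0,0,0]},
  ],
)

```text
time: 16.4
tool_pos: [0.5399, 0.0628, 0.0172]
tool_rot: [-0.336, 1.571, 1.058]
contact_force: [-0.2, 1.1, 0.4]
opening: 0.0006
```

```bash
python3 - <<'E'
from h import *
snap('top','t14');crop('t14',265,165,355,220,8,'t14c')
print(robot.observe()['contact_force'],robot.observe()['tool_pos'])
E
```

```text
[-0.48878193  0.50853925 -0.94151308] [0.53993628 0.06266421 0.01722599]
```

View pics/t14c.png

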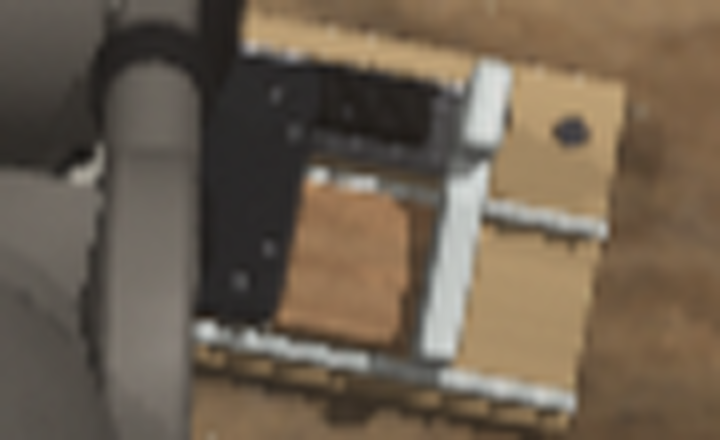

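move_arm(
  deltas=[
    {"dp":[0,0,-0.001],"turn":[0,0,0]},
    {"dp":[0,0,-0.002],"turn":[0,0,0]},
  ],
)

```text
time: 16.65
tool_pos: [0.5396, 0.0611, 0.0172]
tool_rot: [-0.158, 1.57, 1.235]
contact_force: [0.6, 3.4, 0.2]
opening: 0.0008
```

move_arm(
  deltas=[
    {"dp":[0,0,-0.001],"turn":[0,0,0]},
  ],
)

```text
time: 16.75
tool_pos: [0.5394, 0.06, 0.0172]
tool_rot: [0.107, 1.57, 1.5]
contact_force: [0.2, 3.0, -0.9]
opening: 0.0007
```

move_arm(
  deltas=[
    {"dp":[0,0,-0.001],"turn":[0,0,0]},
  ],
)

```text
time: 16.85
tool_pos: [0.5393, 0.0596, 0.0172]
tool_rot: [-0.022, 1.57, 1.37]
contact_force: [0.5, 8.0, -0.9]
opening: 0.0007
```

move_arm(
  deltas=[
    {"dp":[0,0,-0.0007],"turn":[0,0,0]},
  ],
)

```text
time: 16.95
tool_pos: [0.5392, 0.0594, 0.0173]
tool_rot: [-0.089, 1.569, 1.304]
contact_force: [0.7, 10.0, 0.4]
opening: 0.0005
```

move_arm(
  deltas=[
    {"dp":[0,0,0.003],"turn":[0,0,0]},
    {"dp":[0,0,0.012],"turn":[0,0,0]},
    {"dp":[-0.02,0,0.022],"turn":[0,0,0]},
    {"dp":[-0.06,0,0.03],"turn":[0,0,0]},
    {"dp":[-0.11,0,0.04],"turn":[0,0,0]},
    {"dp":[-0.16,-0.03,0.04],"turn":[0,0,0]},
    {"dp":[-0.2,-0.07,0.03],"turn":[0,0,0]},
    {"dp":[-0.21,-0.11,0.01],"turn":[0,0,0]},
    {"dp":[-0.21,-0.11,-0.03],"turn":[0,0,0]},
    {"dp":[-0.21,-0.11,-0.06],"turn":[0,0,0]},
  ],
)

```text
time: 17.95
tool_pos: [0.6381, -0.0226, 0.2276]
tool_rot: [-2.098, 1.568, -0.705]
contact_force: [-0.5, -0.6, -0.1]
opening: 0.0005
```

move_arm(
  deltas=[
    {"dp":[0,0,0],"turn":[0,0,0]},
    {"dp":[0,0,0],"turn":[0,0,0]},
  ],
)

```text
time: 18.15
tool_pos: [0.6367, -0.0206, 0.227]
tool_rot: [1.286, 1.57, 2.678]
contact_force: [-0.2, 1.0, 0.8]
opening: 0.0006
```

```bash
python3 - <<'E'
from h import *
snap('wrist','w15');snap('side','s15');print(robot.observe()['contact_force'],robot.observe()['tool_pos'])
crop('s15',240,140,380,290,4,'s15c');crop('w15',60,60,330,190,2.9,'w15c')
E
```

```text
[-0.40352686 -0.67257234  0.23548986] [ 0.63672037 -0.01921152  0.22714581]
```

View pics/w15.png

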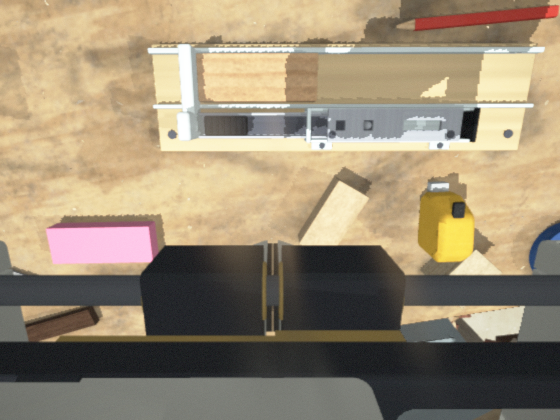

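View pics/w15c.png

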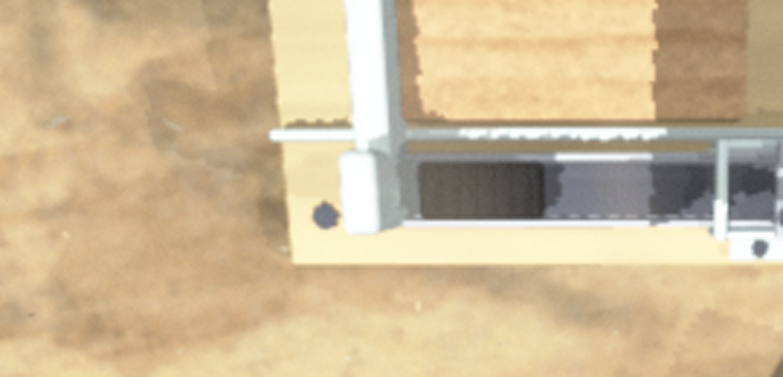

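View pics/s15c.png

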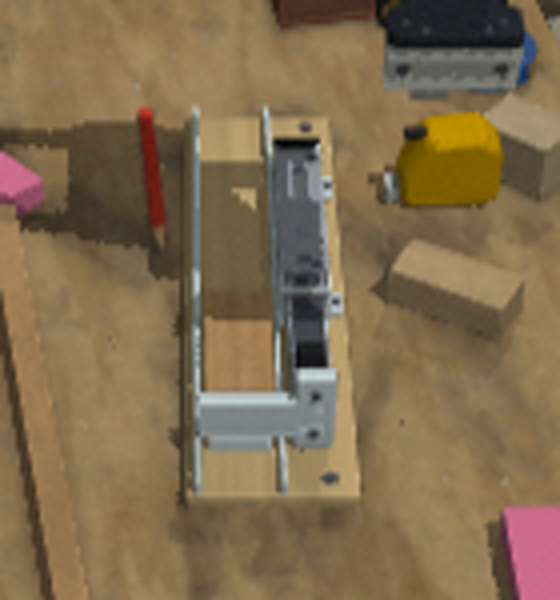

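```bash
python3 - <<'E'
from h import *
crop('w15',300,100,480,150,4.4,'w15d');crop('w15',170,40,330,150,5,'w15e')
for u in range(180,212,2): print(u,P('w15',u,75).round(4))
for u in (210,220,230,240,247): print('pad',P('w15',u,126).round(4))
E
```

```text
180 [ 0.5132 -0.0853  0.0534]
182 [ 0.5136 -0.0834  0.0538]
184 [ 0.5136 -0.082   0.052 ]
186 [ 0.5142 -0.0798  0.0536]
188 [ 0.5144 -0.078   0.053 ]
190 [ 0.5148 -0.0761  0.0533]
192 [ 0.5152 -0.0742  0.0537]
194 [ 0.5143 -0.0739  0.0458]
196 [ 0.5133 -0.0737  0.0372]
198 [ 0.5131 -0.0724  0.0335]
200 [ 0.5136 -0.0703  0.0348]
202 [ 0.5138 -0.0686  0.0333]
204 [ 0.5141 -0.0666  0.0331]
206 [ 0.5145 -0.0646  0.0338]
208 [ 0.5147 -0.0628  0.0327]
210 [ 0.5151 -0.0608  0.0328]
pad [ 0.5633 -0.0685  0.052 ]
pad [ 0.5651 -0.0587  0.0532]
pad [ 0.5668 -0.0492  0.0522]
pad [ 0.5686 -0.0398  0.0506]
pad [ 0.5698 -0.0332  0.0481]
```

View pics/w15d.png

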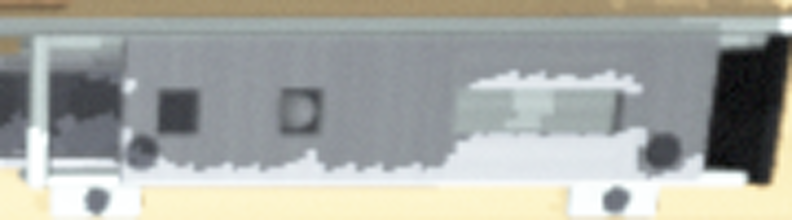

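View pics/w15e.png

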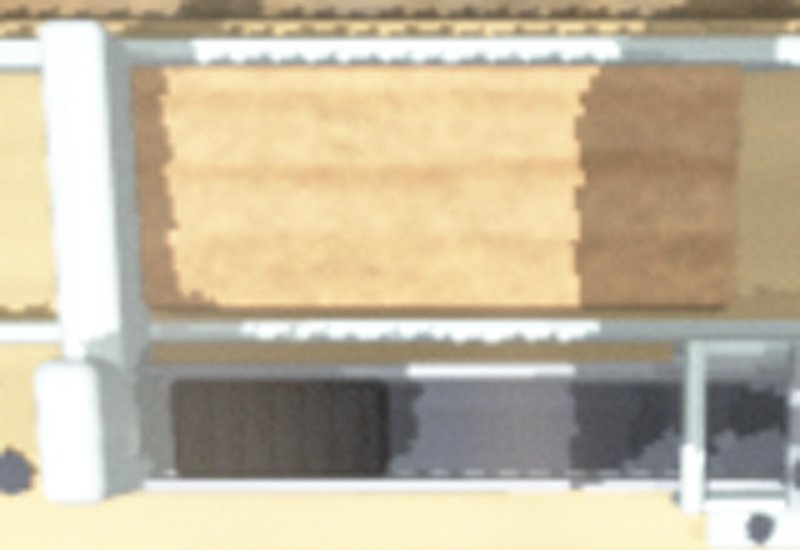

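```bash
python3 - <<'E'
from h import *
ex=np.array([-.1763,-.9843]);ey=np.array([.9843,-.1763]);O=np.array([0.5876,0.0635])
def g(n,u,v,z):
    X=P('w15',170+u/5,40+v/5,z);r=(X[:2]-O)*1e3;print(n,(r@ex).round(1),(r@ey).round(1))
g('TR',745,66,.034);g('BR',728,304,.034);g('TL',132,66,.034);g('BL',147,304,.034)
g('plate face top edge',105,60,.0545);g('plate face top edge',120,300,.0545);
g('lip o',200,65,.022);g('lip o',740,69,.022);g('lip i',200,322,.022);g('lip i',700,322,.022)
p,d,i=pickle.load(open('w15.pkl','rb'))
for v in (56,60,65,70,80,90,95,99):
  row=[]
  for u in range(308,326):
    X=P('w15',u,v);row.append((X[:2]-O)@ex*1e3 if X[2]>.028 else None)
  m=min(x for x in row if x is not None);
  l=[(P('w15',u,v)) for u in range(185,205)]
  f=[(x[:2]-O)@ex*1e3 for x in l if x[2]<.05 and x[2]>.036]; b=max((x[:2]-O)@ex*1e3 for x in l if x[2]<.036)
  print(v,'R end',round(m,1),'L end',round(b,1),'face',np.round(f,1),'minz',round(min(x[2] for x in l),4))
E
```

```text
TR 27.7 -68.8
BR 29.6 -24.7
TL 147.2 -69.2
BL 146.9 -25.0
plate face top edge 147.7 -66.6
plate face top edge 147.7 -24.7
lip o 136.0 -71.4
lip o 27.1 -70.4
lip i 138.6 -22.0
lip i 33.8 -21.7
56 R end 28.3 L end 148.3 face [148.4 148.4 148.3] minz 0.0321
60 R end 29.3 L end 148.3 face [148.1 148.4 148.3] minz 0.0323
65 R end 29.1 L end 148.3 face [148.4 148.4 148.4] minz 0.0327
70 R end 29.1 L end 148.6 face [148.2 148.4 148.3] minz 0.032
80 R end 28.7 L end 148.3 face [148.1 148.2 148.3] minz 0.0326
90 R end 29.4 L end 148.6 face [148.2 148.3 148.2] minz 0.0325
95 R end 29.3 L end 148.0 face [148.2 148.  148.2] minz 0.0321
99 R end 29.2 L end 148.4 face [148.4 148.2 148.3] minz 0.033
```

```bash
python3 -c "
from cell import robot
print(robot.hand_in())"
```

```text
the job is handed in; nothing more can be done
None
```

The stop is now locked one hole farther out, the blank is flush against the stop plate, and the job is handed in at about 18 s.

- **Setting the stop:** I held the pad down about 9.6 mm and slid the tube about 34 mm out of the parking slot. I then let the pad up and pushed the plate in small steps, at most about 5 N, until the button popped up through the first square hole.
- **Pushing the blank:** I pushed it along the channel with the closed fingers until the force rose at the plate. The highest reading there was about 10 N, below the 15 N limit, and I backed off straight away.

**Last checks:**
- The button dome shows in the first hole, and the one beyond is empty.
- The pad is back up, at about 52–53 mm.
- The depth picture shows no measurable gap between the blank's end and the plate, across the full width.
- The tape measure, offcut and pencil look unmoved.
- The gripper is clear and touching nothing.

**Not confirmed or in disagreement:**
- I did not feel the sharp stop when pushing on the plate itself. The tube jumped ahead of the fingers as the button popped, so the lock was first felt through the blank.
- One edge measurement suggested the blank is turned by 1–2 mm across its width. The depth profile did not show this.

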